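# Zero the pigment mill's burrs and open them five clicks

### The job

Set the bench mill for a medium grind: turn the star wheel on its head clockwise (seen from above) until the burrs touch and it stops, without forcing it, then open it anticlockwise by exactly five clicks, counted from the last notch before the stop, and leave it resting in that notch. Wear of the burrs has shifted the closed position, so no mark shows it: feel for it. Leave the catch bowl, jar, spray bottle, sanding block and gypsum star where they stand.

Things in the scene. Friction and masses are not known exactly. Their poses are not given: they have to be found in the camera images.
- mill: bench mill for pigment, fixed on the table: grey-green foot 150 x 136 mm with motor housing, aluminium grinding chamber of radius 53 mm whose top is 134 mm above the table. Origin: on the table, on the vertical axis of chamber and star wheel. Its -x axis points along the spout, which slopes down over the bowl and ends 125 mm from the axis, wholly below 140 mm
- wheel: star wheel on the mill's head, turning about the mill's vertical axis. Origin: on the axis, 137 mm above the table, at the underside of its knurled collar (radius 47 mm, rim 9 mm high). A shallow hopper, 34 mm in radius, rises in its middle to 43 mm above the origin. Its x axis points along the spoke with the orange ball, z up. Clockwise from above closes, anticlockwise opens
- spoke (a point): point on the centre line of the wheel's spoke with the orange ball, 64 mm from the axis, 163 mm above the table. The four spokes, 90 degrees apart, are level round bars 13 mm thick, bare from 47 to 73 mm from the axis, ending in balls 22 mm across centred at 84 mm (three black). Under the bare part is free space down past the chamber
- upper_burr (a point): centre of the upper burr's face, hidden in the chamber; rises 0.2 mm a click as the wheel opens (too little to see in these readings). Clicks are every 30 degrees: leaving a notch takes 4 to 7 N sideways at 64 mm from the axis; past half-way the wheel snaps on to the next notch by itself. It starts 3 to 9 clicks open and can open 11
- lower_burr (a point): centre of the fixed lower burr's face, hidden about 120 mm above the table; the upper burr's height over it is the gap. Closing ends at a hard stop (gap 0, burrs touch) 3 degrees past the last notch, into which the wheel springs back when let go (gap 0.02 mm); clicks are counted from this notch. Where the spokes point at the stop differs every time
- mixing_bowl: green catch bowl, 133 mm across and 63 mm high, loose on the table under the end of the spout. Origin: centre of its underside
- pigment_jar: jar with a red lid, 62 mm across, 86 mm high, loose on the table left of the mill. Origin: centre of its underside
- spray_bottle: teal spray bottle with a yellow head, 60 x 122 x 249 mm, loose on the table behind the mill. Origin: centre of its underside
- sanding_block: cork sanding block, 54 x 98 x 28 mm, loose on the table left of the mill. Origin: centre of its underside
- gypsum_star: white eight-pointed gypsum star, 84 mm across, 18 mm high, loose on the table left of the mill. Origin: centre of its underside

How it is judged:
By the outcome, as a careful person would: the job done as asked, in the order asked, and still so for the second after the job is handed in, with the robot touching nothing.
It also fails if it takes over 64 s, if anything falls off the work surface, if the arm or the gripper's body presses on something with over 40 N, if the wrist force passes 120 N, or if a joint passes its speed limit or range.

### The arm

A 6-joint arm with a two-finger parallel gripper is mounted at the origin on a cart in front of the work surface, level with it; the furniture and walls round the work are solid. World frame = base frame: x ahead of the robot, y to its left, z up, the work surface at z = 0. Lengths are in m, angles in rad, forces in N, time in s.
With the tool pointing down it reaches from about 0.4 to 0.825 m from the base axis. Payload 7 kg.
Tool frame: the origin (TCP) lies between the finger pads; the fingertips stand 8 mm ahead of it and the grasp point (between the pads) lies 11 mm behind it (arm.finger_overhang is the distance from the TCP to the fingertips, in m); z points along the fingers, y is the line along which they close (so a half turn about z gives the same grasp; the last joint's range is limited). The gripper opens to 88 mm and grips with 3 to 60 N. Pads are 19 mm wide; open, the fingers measure 130 mm over their backs; the gripper's body (78 mm by 193 mm) begins 47 mm behind the grasp point.
Start: joints at [-0.96, 0.359, 0.012, 0, -1.224, -0.288], TCP at [0.214, -0.64, 0.235] pointing down, gripper open.
Joint ranges: [-3.07, 3.07], [-1.43, 2.12], [-1.02, 1.25], [-3.03, 1.67], [-3.05, -0], [-3.03, 3.03]. Speed limits (rad/s): [2.39, 2.39, 3.01, 3.14, 3.14, 3.14].

### API

Orientations are given as [roll, pitch, yaw] about the fixed x, y, z axes, in that order (R = Rz(yaw) Ry(pitch) Rx(roll)).
In Python, from station import arm gives the robot as it stands.
- The arm moves only by the tool move_arm, never from a script. Its argument "rows" is text: rows parted by semicolons, each of 7 numbers parted by spaces: the turn, a rotation vector about the tool's x, y, z in degrees, then the shift along the tool's x, y, z in m, then the finger opening in m, from 0 to 0.0876. A call has 1 to 8 rows; each row shifts and turns the commanded pose from where the row before left it, along the tool's axes as they then stand; what a row does not reach is not made up. A row lasts 1/8 s, in which the tool goes at most 62.5 mm and 10.7 degrees, less where a joint would pass 70% of its speed; a pose out of reach is approached as far as the arm can. A call is refused whole if a number of a shift passes 0.0625 or a number of a turn 10.7, either way. A call with a gripper value outside its range is refused whole. The fingers move at their own pace and stop on an object; "squeeze" is the grip in N (left out, the last holds). Time passes only in rows, so rows that do not move let the fingers close. It gives the time, the measured TCP pose, the force, the opening and the grip force at its end, in the units of the state.
- arm.get_state(): the state, without advancing time (a new reading comes with each control period).
- arm.grab_frame(name): name is "scene" or "top" or "wrist"; returns (picture, depth): 480x640x3 uint8, blue, green, red; 480x640 float32, m along the optical axis (not along the pixel's ray), 0 where there is no reading.
- arm.camera_model(name): a dict with "mtx" (3x3 intrinsics, pixels), "k1" (the pictures are not rectified: a ray, as slopes to the right and down, at radius r is drawn at 1 + k1 r^2 times it, then the intrinsics apply), "camera_from_world" (4x4, takes a point from world to camera coordinates); the wrist camera has in their place "mount" (4x4, takes a point from camera to tool coordinates, whose origin is the TCP and whose axes are the flange's). Camera axes: x right, y down, z forward; pixel columns grow to the right and rows downward; lengths in m; the calibration is good to about 2 mm. A picture is of the moment at which its call begins: read the wrist's pose just before it. camera_model takes no time and is no camera call.
- arm.job_done(): hands the job in; it is judged then, once.
The state is a dict: "t": time; "q": joint angles; "qd": joint speeds; "joint_efforts": joint torques, N m; "eef_pos": TCP position; "ee_rot": TCP orientation; "force": force on the tool from outside, world axes, zero at the start; "moment": the same for the moment, N m; "width": finger opening in m; "gripper_force": force on a finger pad.
Only numpy, scipy, OpenCV 4.12 (cv2) and the standard library are available. Lean on these libraries where they do the work, as an engineer would, in place of code of your own. Each camera call takes 0.05 s, during which the arm holds its last target. There are 200 camera calls.

## Working session

There is one attempt and no reset: what is moved stays moved. The work goes in short steps, Python scripts to look and compute and a tool call to move; the robot and the scene stay as the last step left them, time stands still between calls to the robot, and variables do not carry over. Pictures are saved under pics/ and viewed, at most 10 in all, crops included, and the job is handed in when it is done.

Besides the shell and the picture viewer there is one more tool, called as name(argument=value, ...) on one line, values as JSON. move_arm: Moves the arm, as the interface text tells. Its arguments: {"type":"object","properties":{"rows":{"type":"string"},"squeeze":{"type":"number"}},"required":["rows"]}

```bash
mkdir -p pics; ls; python3 - <<'E'
from station import arm
import cv2,numpy as np
s=arm.get_state();print(s)
for n in("top","scene"):
    p,d=arm.grab_frame(n);cv2.imwrite(f"pics/{n}0.png",p);np.save(f"pics/{n}0.npy",d)
    print(n,arm.camera_model(n))
print(arm.camera_model("wrist"))
E
```

```text
pics
{'t': 0.0, 'q': array([-9.59898586e-01,  3.59419032e-01,  1.10696492e-02, -3.89686520e-04,
       -1.22408876e+00, -2.88116701e-01]), 'qd': array([ 0.00131237,  0.00182571,  0.00045101, -0.00059153,  0.00025719,
        0.00142609]), 'joint_efforts': array([-9.45727516e-04, -5.82717741e+01,  2.93057048e+01,  6.99700758e+00,
        6.83663209e-03, -1.48757731e-04]), 'eef_pos': array([ 0.2139636 , -0.63969167,  0.23359945]), 'ee_rot': array([ 3.13991442e+00, -1.15339537e-04, -2.81894423e+00]), 'force': array([-0.10377323,  0.06731514,  0.24258838]), 'moment': array([ 0.04318803, -0.005564  , -0.02231481]), 'gripper_force': 0.0, 'width': 0.08751146272845181}
top {'mtx': array([[573.67536663,   0.        , 308.09097419],
       [  0.        , 573.67536663, 239.95699613],
       [  0.        ,   0.        ,   1.        ]]), 'k1': -0.06107034176601733, 'camera_from_world': array([[ 2.15033114e-02, -9.99768661e-01, -4.81584085e-04,
         2.79829789e-01],
       [-9.84178202e-01, -2.10832462e-02, -1.75922605e-01,
         6.18817843e-01],
       [ 1.75871753e-01,  4.25688310e-03, -9
[... 433 characters left out ...]
0539  , -0.80865984,  0.25687552],
       [ 0.65643965, -0.4722991 , -0.58823512,  1.03721604],
       [ 0.        ,  0.        ,  0.        ,  1.        ]])}
{'mtx': array([[355.2447814 ,   0.        , 319.20682278],
       [  0.        , 355.2447814 , 232.08379357],
       [  0.        ,   0.        ,   1.        ]]), 'k1': -0.05944574409230575, 'mount': array([[-1.29532196e-04, -9.53421489e-01, -3.01641256e-01,
         8.26508690e-02],
       [ 9.99999698e-01, -3.54690899e-04,  6.91675175e-04,
         1.78702983e-04],
       [-7.66447384e-04, -3.01641075e-01,  9.53421247e-01,
        -1.49217720e-01],
       [ 0.00000000e+00,  0.00000000e+00,  0.00000000e+00,
         1.00000000e+00]])}
```

View pics/top0.png

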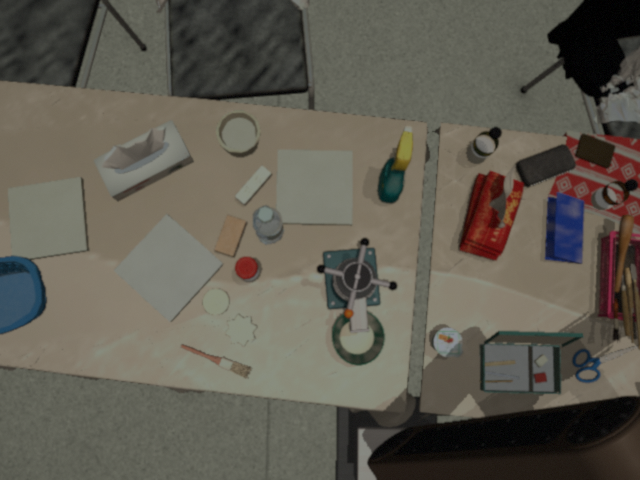

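View pics/scene0.png

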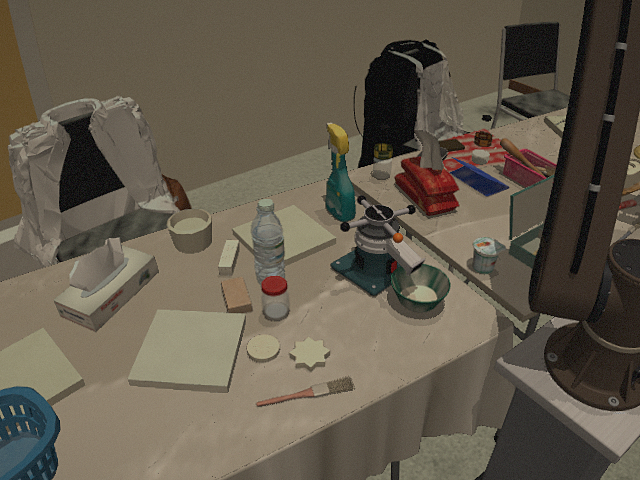

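```bash
cat > h.py <<'E'
import numpy as np
from station import arm
def ray(m,px):
    K=m["mtx"];d=np.array([(px[0]-K[0,2])/K[0,0],(px[1]-K[1,2])/K[1,1]]);u=d.copy()
    for _ in range(20):u=d/(1+m["k1"]*(u@u))
    return np.array([u[0],u[1],1])
def onplane(m,px,z):
    T=np.linalg.inv(m["camera_from_world"]);d=T[:3,:3]@ray(m,px);o=T[:3,3]
    return o+d*(z-o[2])/d[2]
E
python3 - <<'E'
from h import *
import cv2
m=arm.camera_model("top")
for n,p,z in [("hub",(357,278),.175),("b",(364,242),.163),("b",(321,269),.163),("b",(393,286),.163),("or",(348,314),.163),("bowl",(358,336),.06),("spray",(404,135),.24),("sprayb",(390,190),.1),("spout",(360,326),.1),("jar",(246,268),.086)]:
    w=onplane(m,p,z);print(n,w.round(3))
p=cv2.imread("pics/top0.png");cv2.imwrite("pics/c.png",cv2.resize(p[220:380,290:430],None,fx=4,fy=4,interpolation=cv2.INTER_CUBIC)[:600])
E
```

```text
hub [0.506 0.18  0.175]
b [0.591 0.163 0.163]
b [0.526 0.261 0.163]
b [0.491 0.096 0.163]
or [0.425 0.198 0.163]
bowl [0.377 0.167 0.06 ]
spray [0.826 0.08  0.24 ]
sprayb [0.734 0.093 0.1  ]
spout [0.4   0.165 0.1  ]
jar [0.535 0.443 0.086]
```

View pics/c.png

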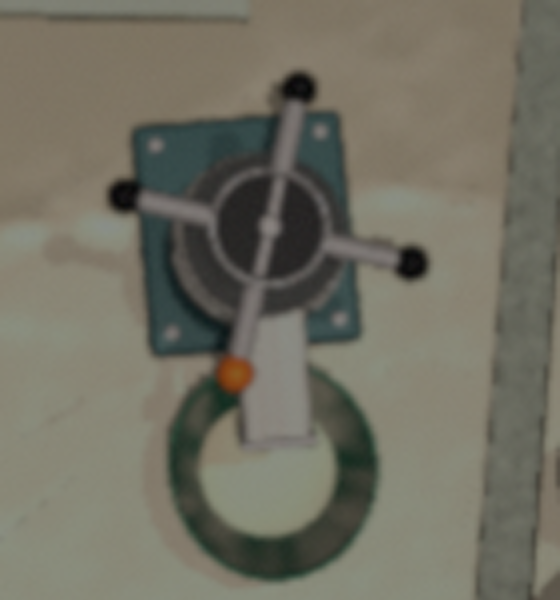

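move_arm(rows="0 0 -9.9 0 0 -0.02 0.045;0 0 -9.9 0 0 -0.02 0.045;0 0 -9.9 0 0 -0.02 0.045;0 0 -9.9 0 0 -0.02 0.045;0 0 -9.9 0 0 -0.02 0.045;0 0 -9.9 0 0 -0.02 0.045")

```text
t: 0.85
eef_pos: [0.2141, -0.6399, 0.3546]
ee_rot: [3.141, 0.001, -1.776]
force: [0.2, -1.6, 1.5]
width: 0.0454
gripper_force: 0.0
```

move_arm(rows="0 0 0 -0.03 -0.004 0 0.045;0 0 0 -0.055 -0.007 0 0.045;0 0 0 -0.055 -0.007 0 0.045;0 0 0 -0.055 -0.007 0 0.045;0 0 0 -0.055 -0.007 0 0.045;0 0 0 -0.055 -0.007 0 0.045;0 0 0 -0.055 -0.007 0 0.045;0 0 0 -0.055 -0.007 0 0.045")

```text
t: 1.85
eef_pos: [0.3529, -0.2437, 0.3545]
ee_rot: [-3.141, 0.0, -1.782]
force: [1.0, -0.6, 0.8]
width: 0.0452
gripper_force: 0.0
```

move_arm(rows="0 0 0 -0.062 -0.008 0 0.045;0 0 0 -0.062 -0.008 0 0.045;0 0 0 -0.062 -0.008 0.01 0.045;0 0 0 -0.062 -0.008 0.02 0.045;0 0 0 -0.062 -0.008 0.02 0.045;0 0 0 -0.062 -0.008 0.02 0.045;0 0 0 -0.062 -0.008 0.01 0.045;0 0 0 -0.062 -0.008 0.01 0.045")

```text
t: 2.85
eef_pos: [0.5159, 0.2173, 0.2672]
ee_rot: [3.141, -0.0, -1.782]
force: [0.0, -0.4, 0.8]
width: 0.0449
gripper_force: 0.0
```

move_arm(rows="0 0 0 -0.01 0 0 0.045;0 0 0 0 0 0 0.045")

```text
t: 3.1
eef_pos: [0.5176, 0.2254, 0.2671]
ee_rot: [3.141, -0.001, -1.781]
force: [0.0, -0.2, 0.1]
width: 0.0451
gripper_force: 0.0
```

```bash
python3 - <<'E'
from h import *
import cv2
s=arm.get_state();print(s['eef_pos'],s['ee_rot'],s['q'].round(3))
p,d=arm.grab_frame("wrist");cv2.imwrite("pics/w1.png",p)
np.savez("pics/w1.npz",d=d,pos=s['eef_pos'],rot=s['ee_rot'])
E
```

```text
[0.51755749 0.22544827 0.26706567] [ 3.14056932e+00 -1.34284746e-03 -1.78103524e+00] [ 0.757  0.158 -0.184 -0.    -1.23  -0.968]
```

View pics/w1.png

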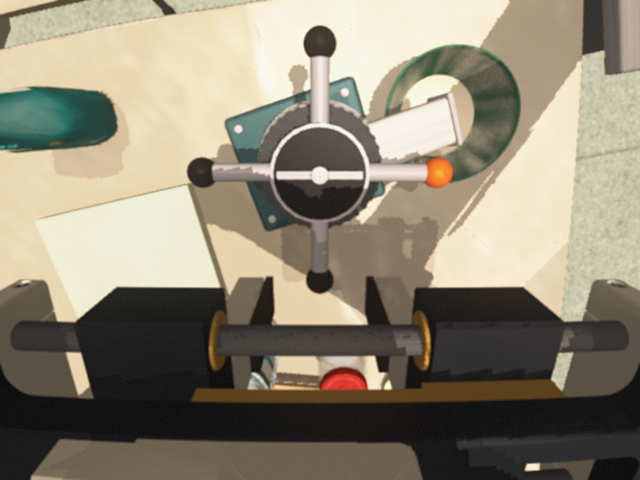

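```bash
cat >> h.py <<'E'
from scipy.spatial.transform import Rotation as Ro
def wplane(pos,rot,px,z):
    m=arm.camera_model("wrist");M=m["mount"];R=Ro.from_euler("xyz",rot).as_matrix()
    d=R@M[:3,:3]@ray(m,px);o=R@M[:3,3]+pos
    return o+d*(z-o[2])/d[2]
E
python3 - <<'E'
from h import *
f=np.load("pics/w1.npz")
P=np.array([wplane(f["pos"],f["rot"],p,.163) for p in [(320,42),(202,172),(438,172),(319,281)]])
print(P.round(4)); c=P.mean(0);print(c,np.linalg.norm(P-c,axis=1),np.degrees(np.arctan2(*(P-c).T[1::-1])))
print(wplane(f["pos"],f["rot"],(319,175),.178))
E
```

```text
[[0.4888 0.0971 0.163 ]
 [0.5889 0.162  0.163 ]
 [0.4237 0.1973 0.163 ]
 [0.5249 0.2629 0.163 ]]
[0.50658448 0.1798285  0.163     ] [0.08461806 0.08424635 0.08467599 0.08503938] [-102.13714215  -12.20211517  168.08256721   77.57376776]
[0.50712095 0.17972162 0.178     ]
```

move_arm(rows="0 0 0 -0.0141 0.001 0.02 0.045;0 0 0 0 0 0.03 0.045;0 0 0 0 0 0.03 0.045;0 0 0 0 0 0.02 0.045;0 0 0 0 0 0.009 0.045;0 0 0 0 0 0 0.045")

```text
t: 3.9
eef_pos: [0.5198, 0.2383, 0.1592]
ee_rot: [-3.141, 0.0, -1.783]
force: [0.3, -0.4, 0.6]
width: 0.0449
gripper_force: 0.0
```

move_arm(rows="0 0 0 0 0 0 0.01;0 0 0 0 0 0 0.01;0 0 0 0 0 0 0.01;0 0 0 0 0 0 0.01;0 0 0 0 0 0 0.01", squeeze=8)

```text
t: 4.53
eef_pos: [0.5201, 0.2392, 0.1591]
ee_rot: [-3.141, 0.0, -1.782]
force: [0.5, -0.7, 1.5]
width: 0.0126
gripper_force: 8.0
```

move_arm(rows="0 0 4.25 0.00017 -0.00452 0 0.01;0 0 4.25 0.00017 -0.00452 0 0.01;0 0 4.25 0.00017 -0.00452 0 0.01;0 0 4.25 0.00017 -0.00452 0 0.01;0 0 4.25 0.00017 -0.00452 0 0.01;0 0 4.25 0.00017 -0.00452 0 0.01;0 0 4.25 0.00017 -0.00452 0 0.01;0 0 4.25 0.00017 -0.00452 0 0.01")

```text
t: 5.52
eef_pos: [0.551, 0.2224, 0.159]
ee_rot: [3.141, 0.001, -2.378]
force: [-1.6, 3.1, 2.8]
width: 0.0127
gripper_force: 8.0
```

```bash
cat > st.py <<'E'
from h import *
s=arm.get_state();p=s['eef_pos'];v=p[:2]-[.5066,.1798];ph=np.arctan2(v[1],v[0])
f=s['force'];print("t %.2f r %.4f phi %.2f yaw+180 %.2f z %.4f ccwF %.2f radF %.2f Fz %.2f Mz %.3f w %.4f q6 %.2f"%(s['t'],np.hypot(*v),np.degrees(ph),np.degrees(s['ee_rot'][2])+180,p[2],-f[0]*np.sin(ph)+f[1]*np.cos(ph),f[0]*np.cos(ph)+f[1]*np.sin(ph),f[2],s['moment'][2],s['width'],s['q'][5]))
E
python3 st.py
```

```text
t 5.53 r 0.0616 phi 43.81 yaw+180 43.77 z 0.1590 ccwF 3.32 radF 1.02 Fz 2.83 Mz 0.114 w 0.0127 q6 -1.52
```

move_arm(rows="0 0 3.75 0.00013 -0.004 0 0.01;0 0 3.75 0.00013 -0.004 0 0.01;0 0 3.75 0.00013 -0.004 0 0.01;0 0 3.75 0.00013 -0.004 0 0.01;0 0 3.75 0.00013 -0.004 0 0.01;0 0 3.75 0.00013 -0.004 0 0.01;0 0 3.75 0.00013 -0.004 0 0.01;0 0 3.75 0.00013 -0.004 0 0.01")

```text
t: 6.52
eef_pos: [0.5666, 0.195, 0.159]
ee_rot: [3.14, 0.001, -2.901]
force: [-0.8, 3.5, 1.2]
width: 0.0124
gripper_force: 8.0
```

```bash
python3 st.py
```

```text
t 6.53 r 0.0619 phi 14.26 yaw+180 13.78 z 0.1590 ccwF 3.63 radF 0.10 Fz 1.18 Mz 0.076 w 0.0124 q6 -1.99
```

move_arm(rows="0 0 3.75 0.00013 -0.004 0 0.01;0 0 3.75 0.00013 -0.004 0 0.01;0 0 3.75 0.00013 -0.004 0 0.01;0 0 3.75 0.00013 -0.004 0 0.01;0 0 3.75 0.00013 -0.004 0 0.01;0 0 3.75 0.00013 -0.004 0 0.01;0 0 3.75 0.00013 -0.004 0 0.01;0 0 3.75 0.00013 -0.004 0 0.01")

```text
t: 7.52
eef_pos: [0.5664, 0.1635, 0.1591]
ee_rot: [3.139, 0.001, 2.859]
force: [1.4, 5.5, 0.5]
width: 0.0129
gripper_force: 8.0
```

```bash
python3 st.py
```

```text
t 7.53 r 0.0620 phi -15.21 yaw+180 343.78 z 0.1591 ccwF 5.64 radF -0.13 Fz 0.46 Mz 0.002 w 0.0129 q6 -2.47
```

move_arm(rows="0 0 1 0.00002 -0.00107 0 0.01;0 0 0 0 0 0 0.01")

```text
t: 7.78
eef_pos: [0.566, 0.162, 0.1591]
ee_rot: [3.14, 0.001, 2.844]
force: [2.4, 4.5, 0.0]
width: 0.0124
gripper_force: 8.0
```

```bash
python3 st.py
```

```text
t 7.78 r 0.0620 phi -16.66 yaw+180 342.97 z 0.1591 ccwF 5.02 radF 1.01 Fz 0.05 Mz 0.064 w 0.0124 q6 -2.48
```

move_arm(rows="0 0 1 0.00002 -0.00107 0 0.01;0 0 1 0.00002 -0.00107 0 0.01;0 0 0 0 0 0 0.01")

```text
t: 8.15
eef_pos: [0.5651, 0.1594, 0.159]
ee_rot: [3.141, 0.001, 2.808]
force: [3.7, 2.9, 1.0]
width: 0.0129
gripper_force: 8.0
```

```bash
python3 st.py
```

```text
t 8.15 r 0.0619 phi -19.23 yaw+180 340.89 z 0.1590 ccwF 3.96 radF 2.54 Fz 0.99 Mz -0.114 w 0.0129 q6 -2.51
```

move_arm(rows="0 0 -3.5 0.00012 0.00378 0 0.01;0 0 -3.5 0.00012 0.00378 0 0.01;0 0 0 0 0 0 0.01;0 0 0 0 0 0 0.045;0 0 0 0 0 0 0.045;0 0 0 0 0 0 0.045;0 0 0 0 0 -0.02 0.045;0 0 0 0 0 -0.024 0.045")

```text
t: 9.15
eef_pos: [0.566, 0.1662, 0.2026]
ee_rot: [-3.14, -0.002, 2.93]
force: [0.8, -0.2, 0.6]
width: 0.0448
gripper_force: 0.0
```

```bash
python3 st.py
```

```text
t 9.15 r 0.0610 phi -12.91 yaw+180 347.87 z 0.2026 ccwF -0.04 radF 0.85 Fz 0.59 Mz 0.047 w 0.0448 q6 -2.40
```

move_arm(rows="0 0 -10 0.00094 0.01077 0 0.045;0 0 -10 0.00094 0.01077 0 0.045;0 0 -10 0.00094 0.01077 0 0.045;0 0 -10 0.00094 0.01077 0 0.045;0 0 -10 0.00094 0.01077 0 0.045;0 0 -10 0.00094 0.01077 0 0.045;0 0 -10 0.00094 0.01077 0 0.045;0 0 -10 0.00094 0.01077 0 0.045")

```text
t: 10.15
eef_pos: [0.5288, 0.237, 0.2025]
ee_rot: [3.141, -0.001, -1.951]
force: [-0.7, -0.6, -0.2]
width: 0.0452
gripper_force: 0.0
```

move_arm(rows="0 0 -10 0.00094 0.01077 0 0.045;0 0 0 0 0 0 0.045")

```text
t: 10.4
eef_pos: [0.5184, 0.2402, 0.2028]
ee_rot: [3.141, -0.0, -1.783]
force: [0.5, 0.1, -0.4]
width: 0.0451
gripper_force: 0.0
```

```bash
python3 st.py
```

```text
t 10.40 r 0.0616 phi 78.91 yaw+180 77.86 z 0.2028 ccwF -0.45 radF 0.15 Fz -0.39 Mz 0.010 w 0.0451 q6 -0.99
```

move_arm(rows="0 0 0 0 -0.0008 0.02 0.045;0 0 0 0 0 0.02 0.045;0 0 0 0 0 0.004 0.045;0 0 0 0 0 0 0.01;0 0 0 0 0 0 0.01;0 0 0 0 0 0 0.01;0 0 0 0 0 0 0.01;0 0 0 0 0 0 0.01")

```text
t: 11.4
eef_pos: [0.5203, 0.2403, 0.1593]
ee_rot: [-3.141, 0.001, -1.782]
force: [1.6, -0.5, 2.3]
width: 0.0123
gripper_force: 8.0
```

```bash
python3 st.py
```

```text
t 11.40 r 0.0620 phi 77.23 yaw+180 77.90 z 0.1593 ccwF -1.62 radF -0.12 Fz 2.32 Mz -0.020 w 0.0123 q6 -0.99
```

move_arm(rows="0 0 4.79 0.0002 -0.00515 0 0.01;0 0 4.79 0.0002 -0.00515 0 0.01;0 0 4.79 0.0002 -0.00515 0 0.01;0 0 4.79 0.0002 -0.00515 0 0.01;0 0 4.79 0.0002 -0.00515 0 0.01;0 0 4.79 0.0002 -0.00515 0 0.01;0 0 4.79 0.0002 -0.00515 0 0.01;0 0 0 0 0 0 0.01")

```text
t: 12.4
eef_pos: [0.5515, 0.2235, 0.1593]
ee_rot: [3.142, 0.001, -2.367]
force: [-0.6, 1.9, 4.3]
width: 0.0123
gripper_force: 8.0
```

```bash
python3 st.py
```

```text
t 12.40 r 0.0626 phi 44.23 yaw+180 44.39 z 0.1593 ccwF 1.78 radF 0.95 Fz 4.27 Mz 0.023 w 0.0123 q6 -1.51
```

move_arm(rows="0 0 1.25 0.00002 -0.00135 0 0.01;0 0 1.25 0.00002 -0.00135 0 0.01;0 0 0 0 0 0 0.01")

```text
t: 12.78
eef_pos: [0.5534, 0.2215, 0.1593]
ee_rot: [-3.141, 0.001, -2.411]
force: [-1.0, 4.9, 4.5]
width: 0.0127
gripper_force: 8.0
```

```bash
python3 st.py
```

```text
t 12.78 r 0.0627 phi 41.73 yaw+180 41.88 z 0.1593 ccwF 4.36 radF 2.51 Fz 4.49 Mz 0.041 w 0.0127 q6 -1.55
```

move_arm(rows="0 0 5.5 0.00028 -0.006 0 0.01;0 0 5.5 0.00028 -0.006 0 0.01;0 0 5.5 0.00028 -0.006 0 0.01;0 0 5.5 0.00028 -0.006 0 0.01;0 0 4.5 0.0002 -0.0049 0 0.01;0 0 1 0.00001 -0.0011 0 0.01;0 0 0 0 0 0 0.01")

```text
t: 13.65
eef_pos: [0.5676, 0.1952, 0.1593]
ee_rot: [3.141, 0.002, -2.89]
force: [2.0, 3.9, 5.4]
width: 0.013
gripper_force: 8.0
```

```bash
python3 st.py
```

```text
t 13.65 r 0.0629 phi 14.19 yaw+180 14.41 z 0.1593 ccwF 3.28 radF 2.89 Fz 5.36 Mz 0.027 w 0.0130 q6 -1.98
```

move_arm(rows="0 0 1 0.00002 -0.0011 0 0.01;0 0 1 0.00002 -0.0011 0 0.01;0 0 0 0 0 0 0.01")

```text
t: 14.02
eef_pos: [0.5678, 0.1943, 0.1592]
ee_rot: [3.14, 0.002, -2.925]
force: [-1.6, 9.7, 4.8]
width: 0.0124
gripper_force: 8.0
```

```bash
python3 st.py
```

```text
t 14.03 r 0.0629 phi 13.32 yaw+180 12.42 z 0.1592 ccwF 9.78 radF 0.65 Fz 4.80 Mz 0.106 w 0.0124 q6 -2.01
```

move_arm(rows="0 0 0.6 0 -0.0007 0 0.01;0 0 0 0 0 0 0.01")

```text
t: 14.28
eef_pos: [0.5678, 0.1941, 0.1592]
ee_rot: [3.139, 0.002, -2.935]
force: [-2.2, 11.4, 4.5]
width: 0.0127
gripper_force: 8.0
```

```bash
python3 st.py
```

```text
t 14.28 r 0.0629 phi 13.16 yaw+180 11.84 z 0.1592 ccwF 11.62 radF 0.41 Fz 4.52 Mz 0.068 w 0.0127 q6 -2.02
```

move_arm(rows="0 0 -2.8 0.0001 0.0031 0 0.01;0 0 -2.8 0.0001 0.0031 0 0.01;0 0 0 0 0 0 0.01;0 0 0 0 0 0 0.03;0 0 0 0.001 0 0 0.03;0 0 0 0 0 0 0.03;0 0 0 0 0 0 0.01;0 0 0 0 0 0 0.01")

```text
t: 15.28
eef_pos: [0.5649, 0.1976, 0.1587]
ee_rot: [-3.142, -0.0, -2.839]
force: [0.0, -0.7, 0.5]
width: 0.0155
gripper_force: 0.0
```

move_arm(rows="0 0 0 0 0 0 0.01;0 0 0 0 0 0 0.01")

```text
t: 15.52
eef_pos: [0.565, 0.1977, 0.1588]
ee_rot: [3.142, -0.0, -2.839]
force: [-1.3, 0.1, -0.4]
width: 0.0122
gripper_force: 8.0
```

```bash
python3 st.py
```

```text
t 15.53 r 0.0610 phi 17.05 yaw+180 17.36 z 0.1588 ccwF 0.53 radF -1.25 Fz -0.38 Mz -0.025 w 0.0122 q6 -1.93
```

move_arm(rows="0 0 -5 0.00023 0.00532 0 0.01;0 0 -5 0.00023 0.00532 0 0.01;0 0 -5 0.00023 0.00532 0 0.01;0 0 -5 0.00023 0.00532 0 0.01;0 0 -5 0.00023 0.00532 0 0.01;0 0 -5 0.00023 0.00532 0 0.01;0 0 0 0 0 0 0.01")

```text
t: 16.4
eef_pos: [0.5479, 0.2242, 0.1587]
ee_rot: [-3.142, -0.001, -2.315]
force: [0.2, -1.3, -0.6]
width: 0.0129
gripper_force: 8.0
```

```bash
python3 st.py
```

```text
t 16.40 r 0.0607 phi 47.12 yaw+180 47.36 z 0.1587 ccwF -1.01 radF -0.78 Fz -0.55 Mz 0.100 w 0.0129 q6 -1.46
```

move_arm(rows="0 0 -5 0.00023 0.00532 0 0.01;0 0 -5 0.00023 0.00532 0 0.01;0 0 -5 0.00023 0.00532 0 0.01;0 0 -5 0.00023 0.00532 0 0.01;0 0 -5 0.00023 0.00532 0 0.01;0 0 -5 0.00023 0.00532 0 0.01;0 0 0 0 0 0 0.01")

```text
t: 17.27
eef_pos: [0.52, 0.2384, 0.1587]
ee_rot: [3.141, -0.001, -1.793]
force: [0.8, -4.5, -0.8]
width: 0.0127
gripper_force: 8.0
```

```bash
python3 st.py
```

```text
t 17.27 r 0.0602 phi 77.10 yaw+180 77.24 z 0.1587 ccwF -1.81 radF -4.15 Fz -0.79 Mz 0.125 w 0.0127 q6 -0.99
```

move_arm(rows="0 0 -5.1 0.00012 0.0054 0 0.01;0 0 -5 0.00012 0.00532 0 0.01;0 0 -5 0.00012 0.00532 0 0.01;0 0 -5 0.00012 0.00532 0 0.01;0 0 -5 0.00012 0.00532 0 0.01;0 0 -5 0.00012 0.00532 0 0.01;0 0 0 0 0 0 0.01")

```text
t: 18.15
eef_pos: [0.4887, 0.2369, 0.1587]
ee_rot: [3.141, -0.002, -1.269]
force: [4.6, -7.0, -1.2]
width: 0.0124
gripper_force: 8.0
```

```bash
python3 st.py
```

```text
t 18.15 r 0.0598 phi 107.41 yaw+180 107.32 z 0.1587 ccwF -2.28 radF -8.08 Fz -1.20 Mz 0.033 w 0.0124 q6 -0.51
```

move_arm(rows="0 0 -5 0.00023 0.00532 0 0.01;0 0 -5 0.00023 0.00532 0 0.01;0 0 -5 0.00023 0.00532 0 0.01;0 0 -5 0.00023 0.00532 0 0.01;0 0 -5 0.00023 0.00532 0 0.01;0 0 -5 0.00023 0.00532 0 0.01;0 0 0 0 0 0 0.01")

```text
t: 19.02
eef_pos: [0.4628, 0.2202, 0.1589]
ee_rot: [3.141, -0.002, -0.745]
force: [7.0, -6.3, -4.5]
width: 0.0125
gripper_force: 8.0
```

```bash
python3 st.py
```

```text
t 19.02 r 0.0596 phi 137.31 yaw+180 137.31 z 0.1589 ccwF -0.12 radF -9.40 Fz -4.45 Mz 0.078 w 0.0125 q6 -0.00
```

move_arm(rows="0 0 0 0 0 0 0.03;0 0 0 0 0 0 0.03;0 0 0 0 0 0 0.03")

```text
t: 19.4
eef_pos: [0.4619, 0.2218, 0.1589]
ee_rot: [-3.141, 0.0, -0.743]
force: [-0.3, 1.0, 0.2]
width: 0.0291
gripper_force: 0.0
```

```bash
python3 st.py
```

```text
t 19.40 r 0.0613 phi 136.81 yaw+180 137.42 z 0.1589 ccwF -0.55 radF 0.86 Fz 0.15 Mz -0.022 w 0.0291 q6 -0.00
```

Relieved; regrip and make the fifth click.

move_arm(rows="0 0 0 0 0 0 0.01;0 0 0 0 0 0 0.01;0 0 0 0 0 0 0.01;0 0 0 0 0 0 0.01")

```text
t: 19.9
eef_pos: [0.4617, 0.2215, 0.1588]
ee_rot: [3.142, 0.0, -0.742]
force: [-0.7, 0.2, 0.5]
width: 0.0127
gripper_force: 8.0
```

move_arm(rows="0 0 -5 0.00023 0.00535 0 0.01;0 0 -5 0.00023 0.00535 0 0.01;0 0 -5 0.00023 0.00535 0 0.01;0 0 -5 0.00023 0.00535 0 0.01;0 0 -5 0.00023 0.00535 0 0.01;0 0 -5 0.00023 0.00535 0 0.01;0 0 0 0 0 0 0.01")

```text
t: 20.78
eef_pos: [0.447, 0.1929, 0.1588]
ee_rot: [3.141, 0.0, -0.22]
force: [0.4, -2.1, 0.6]
width: 0.013
gripper_force: 8.0
```

```bash
python3 st.py
```

```text
t 20.77 r 0.0611 phi 167.61 yaw+180 167.41 z 0.1588 ccwF 1.99 radF -0.81 Fz 0.58 Mz 0.003 w 0.0130 q6 0.54
```

move_arm(rows="0 0 0 0 0 0 0.045;0 0 0 0 0 0 0.045;0 0 0 0 0 0 0.045;0 0 0 0 0 -0.02 0.045;0 0 0 0 0 -0.03 0.045;0 0 0 0 0 -0.05 0.045;0 0 0 0 0 -0.05 0.045;0 0 0 0 0 0 0.045")

```text
t: 21.78
eef_pos: [0.4488, 0.1944, 0.313]
ee_rot: [-3.136, -0.005, -0.219]
force: [0.3, 1.0, -0.7]
width: 0.0452
gripper_force: 0.0
```

```bash
python3 - <<'E'
from h import *
import cv2
s=arm.get_state();print(s['eef_pos'],s['force'])
p,d=arm.grab_frame("wrist");cv2.imwrite("pics/w2.png",p)
np.savez("pics/w2.npz",pos=s['eef_pos'],rot=s['ee_rot'])
E
```

```text
[0.44878902 0.19444429 0.31303147] [ 0.3327113   0.9917297  -0.65958391]
```

View pics/w2.png

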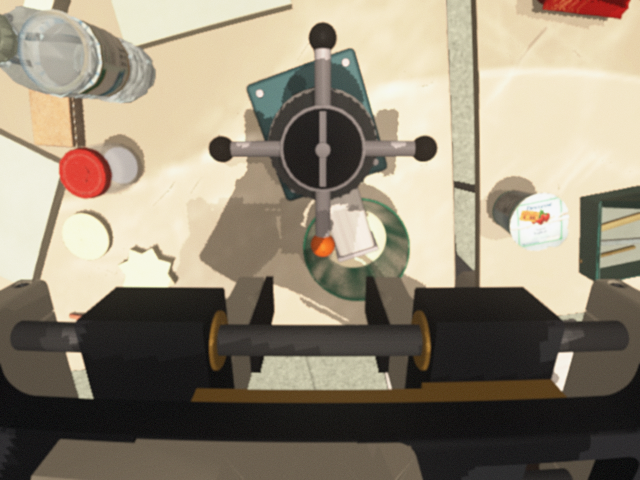

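The picture shows the orange ball at (322,243) and the hub at (322,150). The orange spoke points to 168°, a notch position, and the bowl, jar and star are where they were.

```bash
python3 -c "
from station import arm
print(arm.job_done())"
```

```text
the job is handed in; nothing more can be done
None
```

The job is handed in: I closed the mill five clicks until it stopped hard (about 12 N on the spoke), let it spring back to the last notch, opened it exactly five clicks, and left it resting in that notch with the gripper clear.

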